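# Pull the bottles with stripped caps out of the cleaner rack

## Task

Three bottles of board cleaner stand in the rack; at least one of them, perhaps all, has a cap with a stripped thread that spins loosely, which only shows when you twist it. Try the caps, stand every loose-capped bottle upright in the grey tray, and leave the tight-capped ones standing in their own places in the rack. Do not shove the other things on the bench about.

Things in the scene. Friction and masses are not known exactly. Their poses are not given: they have to be found in the camera images.
- rack: fixed bottle rack: a dark steel base 320 x 100 mm with three open-topped square aluminium pockets in a row along its x axis, at x = -100, 0 and +100 mm. Each pocket is 64 x 64 mm inside, its floor 13 mm above the bench and its rim 53 mm above the bench. Origin: centre of the underside
- tray: fixed empty grey plastic tray, open-topped, 320 x 170 mm outside (long side along its x axis), walls 5 mm thick, rim 35 mm and inner floor 5 mm above the bench. Origin: centre of the underside
- bottle_a_center (a point): square white bottle, 60 x 60 mm, 98 mm high to its shoulder, with a round ribbed black screw cap 44 mm in diameter, 32 mm high; 150 mm in all, 0.2 to 0.5 kg. Point: on its axis, half-way up (75 mm above its underside), z up; the cap's middle is 59 mm above it, the cap's lower edge 43 mm, the shoulder 22 mm. All three look the same; any can be lifted by its cap, which cannot come off
- bottle_b_center (a point): square white bottle, 60 x 60 mm, 98 mm high to its shoulder, with a round ribbed black screw cap 44 mm in diameter, 32 mm high; 150 mm in all, 0.2 to 0.5 kg. Point: on its axis, half-way up (75 mm above its underside), z up; the cap's middle is 59 mm above it, the cap's lower edge 43 mm, the shoulder 22 mm. All three look the same; any can be lifted by its cap, which cannot come off
- bottle_c_center (a point): square white bottle, 60 x 60 mm, 98 mm high to its shoulder, with a round ribbed black screw cap 44 mm in diameter, 32 mm high; 150 mm in all, 0.2 to 0.5 kg. Point: on its axis, half-way up (75 mm above its underside), z up; the cap's middle is 59 mm above it, the cap's lower edge 43 mm, the shoulder 22 mm. All three look the same; any can be lifted by its cap, which cannot come off
- bottle_a: the same bottle, origin at the centre of its underside, z up. A tight cap gives at most 0.1 rad; its bottle then turns about 0.1 rad until it jams in the square pocket, and by 0.45 rad of twist it resists with more than 0.2 N m. A loose cap has a stripped thread and turns round and round, either way, against about 0.02 N m. Cap and bottle are plain plastic
- bottle_b: the same bottle, origin at the centre of its underside, z up. A tight cap gives at most 0.1 rad; its bottle then turns about 0.1 rad until it jams in the square pocket, and by 0.45 rad of twist it resists with more than 0.2 N m. A loose cap has a stripped thread and turns round and round, either way, against about 0.02 N m. Cap and bottle are plain plastic
- bottle_c: the same bottle, origin at the centre of its underside, z up. A tight cap gives at most 0.1 rad; its bottle then turns about 0.1 rad until it jams in the square pocket, and by 0.45 rad of twist it resists with more than 0.2 N m. A loose cap has a stripped thread and turns round and round, either way, against about 0.02 N m. Cap and bottle are plain plastic
- multimeter: bystander: red handheld meter, 150 x 80 x 35 mm, lying flat. Origin: its underside centre
- screwdriver: bystander: blue-handled screwdriver, 200 mm long, lying. Origin: its middle, underside
- spool: bystander: solder spool, 64 mm across, 44 mm high, standing on its flange. Origin: its underside centre
- circuit_board: bystander: green circuit board, 140 x 100 mm, up to 16 mm high. Origin: its underside centre
- spray_can: bystander: aluminium spray can, 54 mm across, 160 mm high, standing. Origin: its underside centre
- bit_case: bystander: black tool case, 100 x 160 x 30 mm. Origin: its underside centre
- brush: bystander: flat brush with a wooden handle, 170 mm long, lying. Origin: its middle, underside

How it is judged:
By the outcome, as a careful person would: the job done as asked, in the order asked, and still so for the second after the job is handed in, with the robot touching nothing.
It also fails if it takes over 72 s, if anything falls off the work surface, if the arm or the gripper's body presses on something with over 40 N, if the wrist force passes 120 N, or if a joint passes its speed limit or range.

## Robot

A 7-joint arm with a two-finger parallel gripper is mounted at the origin on the work surface. World frame = base frame: x ahead of the robot, y to its left, z up, the work surface at z = 0. Lengths are in mm, angles in rad, forces in N, time in s.
With the tool pointing down it reaches from about 350 to 775 mm from the base axis. Payload 3.1 kg.
Tool frame: the origin (TCP) lies at the very end of the fingers, on their centre line; the grasp point (between the pads) lies behind it (env.grip_point_offset is the z of the grasp point in the tool frame, in mm); z points along the fingers, y is the line along which they close (so a half turn about z gives the same grasp; the last joint's range is limited). The gripper opens to 85 mm and grips with 20 to 120 N. Pads are 22 mm wide; open, the fingers measure 114 mm over their backs; the gripper's body (76 mm by 85 mm) begins 54 mm behind the grasp point. The pads swing forward as they close: fully open they stand 13 mm farther back than shut.
Start: joints at [-1.334, 0.311, 0.014, 1.512, -0.004, 1.319, -0.027], TCP at [151.333, 528.787, 231.304] pointing down, gripper open.
Joint ranges: [-2.7, 2.7], [-0.3, 1.91], [-1.27, 1.3], [0.12, 2.57], [-1.44, 4.58], [0.2, 2.03], [-3.05, 3.05]. Speed limits (rad/s): [2.79, 2.79, 3.14, 3.14, 3.14, 3.14, 3.14].

## Interface

Orientations are given as a unit quaternion [x, y, z, w].
In Python, from workcell import env, imaging, masks_of gives the robot as it stands.
- The arm moves only by the shell command python3 -m inch 'ROWS' [OPENING] [FORCE]. ROWS is JSON, one flat list of numbers, 6 for each row, row after row: the shift along the tool's x, y, z scaled (see below), then the turn, a rotation vector about the tool's x, y, z scaled (see below). In form: [tx, ty, tz, ax, ay, az, tx, ty, tz, ax, ay, az, ...]. A call has 1 to 12 rows; each row is the pose to reach, as a shift and turn from the pose commanded when the call began, along the tool's axes at that moment; what a row does not reach only later rows make up. The controller multiplies each number of a shift by 250 mm and each number of a turn by 45 degrees. A row lasts 1/12 s, in which the tool goes at most 41.7 mm and 7.16 degrees, less where a joint would pass 70% of its speed; a pose out of reach is approached as far as the arm can. A call with a number of a shift or a turn outside -1 to 1 is refused whole. A call with a gripper value outside its range is refused whole. OPENING is the opening, from 0 (shut) to 1 (fully open), set as the call begins (- or left out, the last holds). The fingers move at their own pace and stop on an object; FORCE is the grip in N (left out, the last holds). Time passes only in rows, so rows that repeat a pose let the fingers close. It gives the time, the measured TCP pose, the force, the opening and the grip force at its end, in the units of the state.
- env.get_obs(): the state, without advancing time (a new reading comes with each control period).
- imaging.snapshot(name): name is "side" or "top"; returns a dict with "image" (384x512x3 uint8, blue, green, red), "fx", "fy", "cx", "cy" (pixels), "distortion" ([k1, k2, p1, p2, k3] as OpenCV has them; the pictures are not rectified), "cam_to_world" (4x4, takes a point from camera to world coordinates). Camera axes: x right, y up, looking along -z (the intrinsics and any distortion apply to the point x, -y, -z); pixel columns grow to the right and rows downward; lengths in mm; the calibration is good to about 2 mm. A picture is of the moment at which its call begins. There is no depth.
- env.hand_in(): hands the job in; it is judged then, once.
Trained networks look in a picture, given as the dict that the camera call returned (one of the last four; its "shot" number tells which), for a name from the list of things; names that differ only in an ending like _2 or _b are one class to them, and where a whole thing is asked for, a point or a joint stands for the part that bears it (a point fixed in the world has none). Each returns a list of dicts, best first, with "conf" (0 to 1); they miss things now and then, are a little off and sometimes report something else, mostly with a low value. They report only what shows in the picture. A call takes as long as a camera call.
- masks_of(picture, target): "mask" (384x512 bool, what is visible of it) and "extent" ([left, top, width, height] in pixels, round what is visible of it).
The state is a dict: "t": time; "qpos": joint angles; "qd": joint speeds; "joint_efforts": joint torques, N m; "eef_pos": TCP position; "orientation": TCP orientation; "wrist_force": force on the tool from outside, world axes, zero at the start; "moment": the same for the moment, N m; "gripper_width": opening from 0.0 (shut) to 1.0 (fully open); "grasp_force": force on a finger pad.
Only numpy, scipy, OpenCV 4.12 (cv2) and the standard library are available. Lean on these libraries where they do the work, as an engineer would, in place of code of your own. Each camera call takes 0.05 s, during which the arm holds its last target. There are 200 camera calls.

## Working session

There is one attempt and no reset: what is moved stays moved. The work goes in short steps, Python scripts to look and compute and a shell command to move; the robot and the scene stay as the last step left them, time stands still between calls to the robot, and variables do not carry over. Pictures are saved under pics/ and viewed, at most 10 in all, crops included, and the job is handed in when it is done.

```bash
ls; mkdir -p pics; cat > h.py <<'E'
import numpy as np, cv2
from workcell import env, imaging, masks_of
from scipy.spatial.transform import Rotation as R
def ray(p,uv):
    K=np.array([[p['fx'],0,p['cx']],[0,p['fy'],p['cy']],[0,0,1.]])
    u=cv2.undistortPoints(np.array(uv,float).reshape(-1,1,2),K,np.array(p['distortion'],float))[:,0]
    M=np.array(p['cam_to_world']); d=np.c_[u[:,0],-u[:,1],-np.ones(len(u))]@M[:3,:3].T
    return M[:3,3],d
def atz(p,uv,z):
    o,d=ray(p,uv); return o+d*((z-o[2])/d[:,2:])
def proj(p,X):
    M=np.linalg.inv(np.array(p['cam_to_world'])); X=np.array(X,float).reshape(-1,3)@M[:3,:3].T+M[:3,3]
    K=np.array([[p['fx'],0,p['cx']],[0,p['fy'],p['cy']],[0,0,1.]])
    return cv2.projectPoints(X*[1,-1,-1],np.zeros(3),np.zeros(3),K,np.array(p['distortion'],float))[0][:,0]
E
python3 - <<'E'
from h import *
o=env.get_obs(); print(o['eef_pos'],o['orientation'],env.grip_point_offset,o['wrist_force'],o['gripper_width'])
print(R.from_quat(o['orientation']).as_matrix().round(3))
ps={n:imaging.snapshot(n) for n in('top','side')}
for n,p in ps.items():
    cv2.imwrite(f'pics/{n}0.png',p['image']); print(n,np.array(p['cam_to_world'])[:3,3])
    for t in ['rack','tray','bottle_a','spray_can','multimeter','spool','bit_case','screwdriver','circuit_board','brush']:
        for m in masks_of(p,t):
            if m['conf']<.3: continue
            ys,xs=np.nonzero(m['mask']); c=(xs.mean(),ys.mean()); print(n,t,round(m['conf'],2),m['extent'],atz(p,[c],0)[0].round())
E
```

```text
pics
[151.15802844 528.05458287 230.1844739 ] [ 1.38903800e-01  9.90305142e-01 -1.20452076e-03 -9.59614159e-05] -18.700000000000003 [ 0.07031452  0.38681338 -0.79969573] 1.0001824075536232
[[-0.961  0.275 -0.001]
 [ 0.275  0.961 -0.002]
 [-0.    -0.002 -1.   ]]
top [ 510.67002173   -1.47029023 1319.04675276]
top rack 0.93 [313.6, 153.7, 39.4, 100.5] [ 533. -246.    0.]
top rack 0.64 [321.6, 222.1, 23.9, 22.6] [ 433. -258.    0.]
top tray 0.88 [155.2, 151.6, 58.8, 101.2] [549. 218.   0.]
top bottle_a 0.91 [331.8, 161.4, 24.1, 21.1] [ 641. -289.    0.]
top bottle_a 0.86 [321.7, 190.1, 27.6, 23.2] [ 538. -275.    0.]
top bottle_a 0.67 [323.9, 225.0, 19.2, 20.6] [ 434. -257.    0.]
top spray_can 0.98 [93.9, 178.0, 32.2, 14.4] [614. 473.   0.]
top spray_can 0.34 [328.6, 158.9, 27.6, 20.1] [ 641. -289.    0.]
top multimeter 0.72 [232.3, 159.2, 34.0, 49.4] [605.  11.   0.]
top spool 0.67 [368.1, 167.7, 25.6, 20.9] [ 617. -412.    0.]
top bit_case 0.58 [255.6, 116.5, 49.7, 35.4] [761. -91.   0.]
top screwdriver 0.59 [254.4, 246.7, 15.8, 30.6] [347. -26.   0.]
top screwdriver 0.38 [254.4, 119
[... 570 characters left out ...]
.]
side bottle_a 0.74 [249.1, 202.6, 27.7, 50.8] [ 558. -142.    0.]
side bottle_a 0.58 [285.8, 204.2, 26.5, 47.9] [ 670. -160.    0.]
side bottle_a 0.57 [194.6, 132.6, 22.1, 24.1] [470. 467.   0.]
side spray_can 0.96 [232.7, 103.3, 14.2, 44.6] [635. 619.   0.]
side multimeter 0.81 [235.0, 184.1, 52.5, 28.8] [604.  37.   0.]
side spool 0.73 [233.6, 99.6, 14.6, 49.1] [634. 617.   0.]
side spool 0.62 [291.1, 275.3, 29.6, 30.1] [ 618. -390.    0.]
side bit_case 0.59 [294.0, 192.1, 49.5, 39.4] [767. -80.   0.]
side screwdriver 0.89 [166.1, 203.7, 47.4, 20.8] [352.  -5.   0.]
side brush 0.72 [210.1, 207.9, 25.4, 48.7] [ 446. -126.    0.]
side brush 0.61 [196.8, 132.3, 21.4, 21.7] [471. 472.   0.]
```

```bash
python3 - <<'E'
from h import *
i=cv2.imread('pics/top0.png')
a=cv2.resize(i[130:280,290:410],None,fx=4,fy=4,interpolation=cv2.INTER_CUBIC); 
cv2.imwrite('pics/c1.png',a)
g=cv2.resize(i[90:290,80:420],None,fx=2.3,fy=2.3); cv2.imwrite('pics/c2.png',g)
E
```

```text
(no output)
```

View pics/c1.png

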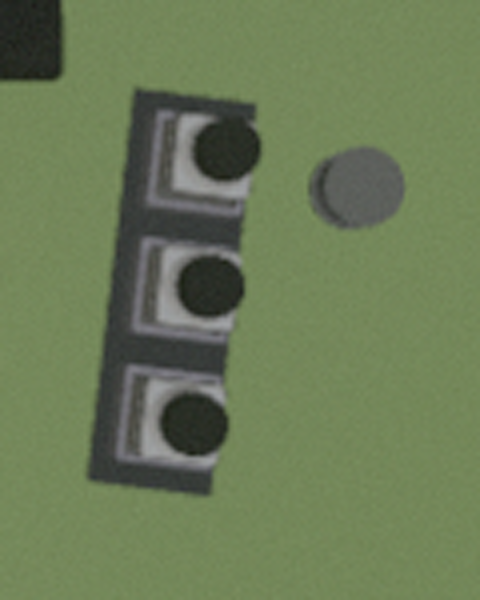

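View pics/c2.png

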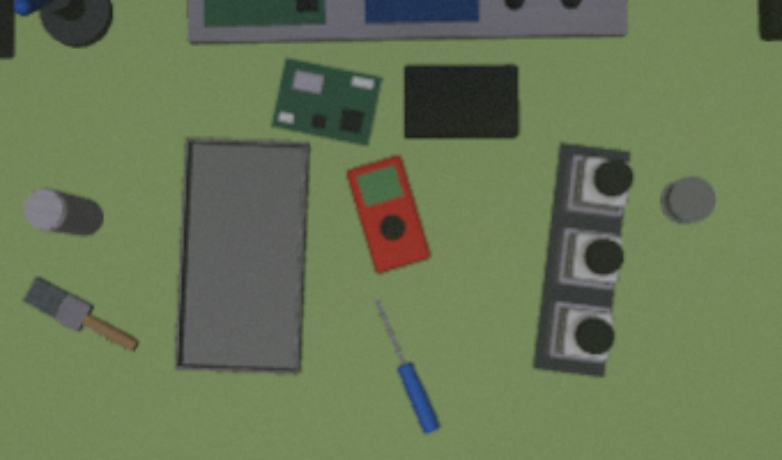

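Crop 1 shows three black caps at about (227,149), (210,286) and (193,423), i.e. raw (346.8,167.2), (342.5,201.5), (338.2,235.8). The rack's corners are at (135,90), (255,105), (211,494) and (90,480). Crop 2 shows the tray corners at (187,140), (309,144), (300,372) and (178,368), with clear bench around the rack.

```bash
python3 - <<'E'
from h import *
p=imaging.snapshot('top'); s=imaging.snapshot('side')
f=lambda c,o,k:(np.array(c,float)+.5)/k-.5+o
caps=f([(227,149),(210,286),(193,423)],[290,130],4)
g=p['image'].max(2); out=[]
for c in caps:
    w=g[int(c[1])-12:int(c[1])+13,int(c[0])-12:int(c[0])+13]
    n,l,st,ce=cv2.connectedComponentsWithStats((cv2.resize(w,None,fx=8,fy=8,interpolation=cv2.INTER_CUBIC)<48).astype('uint8'))
    k=l[100,100]; q=(ce[k]+.5)/8-.5+[int(c[0])-12,int(c[1])-12]; out.append(q); print(c,q,st[k]/8)
print('caps z150',atz(p,caps,150).round(1).tolist(),atz(p,out,150).round(1).tolist())
print('rack z~10',atz(p,f([(135,90),(255,105),(211,494),(90,480)],[290,130],4),10).round(0).tolist())
C=atz(p,caps,150); v=C[0]-C[2]; print('rack yaw',np.arctan2(v[1],v[0]), 'spacing',np.linalg.norm(C[:2]-C[1:],axis=1))
T=atz(p,f([(187,140),(309,144),(300,372),(178,368)],[80,90],2.3),35); print('tray',T.round().tolist(),T.mean(0))
uv=proj(s,C); print('side cap top px',uv)
sc=np.array([uv[:,0].min()-50,uv[:,1].min()-40]).astype(int)
a=s['image'][sc[1]:sc[1]+130,sc[0]:sc[0]+180].copy(); a=cv2.resize(a,None,fx=4,fy=4,interpolation=cv2.INTER_CUBIC)
for u in uv: cv2.circle(a,tuple(((u-sc)*4+1.5).astype(int)),3,(0,0,255),-1)
cv2.imwrite('pics/s1.png',a)
o=env.get_obs();print(o['t'])
E
```

```text
[346.375 166.875] [345.97065391 165.67220621] [   0.     0.    25.    25.  3750.5]
[342.125 201.125] [342.03184122 201.11832371] [   4.875    5.625   15.75    14.125 1288.375]
[337.875 235.375] [338.06547421 235.61862925] [   5.75     6.      15.75    14.625 1313.375]
caps z150 [[634.2, -272.0, 150.0], [535.8, -257.0, 150.0], [438.0, -242.3, 150.0]] [[637.7, -270.9, 150.0], [535.8, -256.7, 150.0], [437.3, -242.8, 150.0]]
rack z~10 [[698.0, -231.0, 10.0], [684.0, -328.0, 10.0], [372.0, -284.0, 10.0], [385.0, -187.0, 10.0]]
rack yaw -0.1504124198917267 spacing [99.60292883 98.90434808]
tray [[709.0, 288.0, 35.0], [700.0, 119.0, 35.0], [388.0, 136.0, 35.0], [396.0, 303.0, 35.0]] [548.23500603 211.51225872  35.        ]
side cap top px [[301.11911023 213.14799274]
 [261.25759182 214.42080435]
 [221.43360671 215.74670307]]
1.2
```

View pics/s1.png

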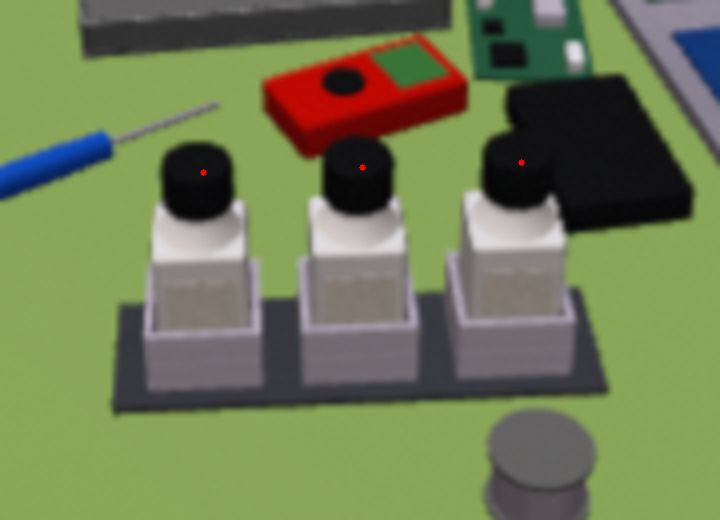

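The side crop shows three upright bottles. Their projected cap tops (203,172), (362,167) and (521,162) land about 12 px low, because the pocket floor puts the tops at z=163 rather than 150. The corrected caps are near (438,-239), mid (535.5,-254) and far (633.5,-269). Moving now.

```bash
cat > to.py <<'E'
import sys; from h import *
o=env.get_obs(); r=R.from_quat(o['orientation'])
for a in sys.argv[1:]:
    d=np.array([float(v) for v in a.split(',')])-o['eef_pos']; print(a,(r.inv().apply(d)/250).round(3))
e=r.as_matrix(); print('t',round(o['t'],2),'yaw_y',np.arctan2(e[1,1],e[0,1]).round(3),'pos',np.round(o['eef_pos'],1),'tiltz',e[:,2].round(3),'q',np.round(o['qpos'],2),'F',np.round(o['wrist_force'],1),'M',np.round(o['moment'],3),'w',round(o['gripper_width'],3),'g',round(o['grasp_force'],1))
E
python3 -m inch '[-0.98,-0.54,0,0,0,0,-0.98,-0.54,0,0,0,0,-0.98,-0.54,0,0,0,0,-0.98,-0.54,0,0,0,0,-0.98,-0.54,0,0,0,0,-0.98,-0.54,0,0,0,0,-0.98,-0.54,0,0,0,0,-0.98,-0.54,0,0,0,0,-0.98,-0.54,0,0,0,0]' 1 40
python3 -m inch '[-0.6,-1,0,0,0,0,-0.6,-1,0,0,0,0,-0.6,-1,0,0,0,0,-0.6,-1,0,0,0,0,-0.6,-1,0,0,0,0,-0.6,-1,0,0,0,0,-0.6,-1,0,0,0,0,-0.6,-1,0,0,0,0,-0.6,-1,0,0,0,0]'
python3 to.py 438,-239.5,200 438,-239.5,126
```

```text
t: 1.95
eef_pos: [351.5, 329.8, 231.6]
orientation: [0.142, 0.99, 0.0, 0.0]
wrist_force: [-0.5, 0.5, -0.5]
gripper_width: 0.998
grasp_force: 0.0
t: 2.7
eef_pos: [425.5, 49.1, 231.6]
orientation: [0.141, 0.99, 0.0, 0.0]
wrist_force: [-0.1, 0.7, -0.4]
gripper_width: 0.999
grasp_force: 0.0
438,-239.5,200 [-0.37  -1.095  0.126]
438,-239.5,126 [-0.37  -1.095  0.422]
t 2.7 yaw_y 1.288 pos [425.5  49.1 231.6] tiltz [ 0.001  0.001 -1.   ] q [-0.59  0.05  0.46  1.83 -0.03  1.26  1.17] F [-0.1  0.7 -0.4] M [0.053 0.043 0.016] w 0.999 g 0.0
```

```bash

python3 -m inch '[-0.34,-1,0,0,0,0,-0.34,-1,0,0,0,0,-0.34,-1,0,0,0,0,-0.34,-1,0,0,0,0,-0.34,-1,0,0,0,0,-0.34,-1,0,0,0,0,-0.34,-1,0,0,0,0,-0.34,-1,0,0,0,0,-0.34,-1,0,0,0,0,-0.34,-1,0,0,0,0]'
python3 to.py 438,-239.5,200 438,-239.5,126
```

```text
t: 3.53
eef_pos: [439.3, -210.0, 230.8]
orientation: [0.136, 0.991, 0.001, -0.0]
wrist_force: [0.6, 0.7, 0.0]
gripper_width: 0.998
grasp_force: 0.0
438,-239.5,200 [-0.027 -0.115  0.123]
438,-239.5,126 [-0.027 -0.116  0.419]
t 3.53 yaw_y 1.298 pos [ 439.3 -210.   230.8] tiltz [-0.001  0.002 -1.   ] q [-0.19  0.21  0.72  1.7  -0.15  1.29  1.86] F [0.6 0.7 0. ] M [-0.008 -0.028  0.003] w 0.998 g 0.0
```

```bash

python3 -m inch '[-0.027,-0.115,0.12,0,0,0,-0.027,-0.115,0.12,0,0,0,-0.027,-0.115,0.28,0,0,0,-0.027,-0.115,0.42,0,0,0,-0.027,-0.115,0.42,0,0,0,-0.027,-0.115,0.42,0,0,0]'
python3 to.py 438,-239.5,126
python3 - <<'E'
from h import *
s=imaging.snapshot('side'); a=cv2.resize(s['image'][150:280,180:360],None,fx=4,fy=4,interpolation=cv2.INTER_CUBIC); cv2.imwrite('pics/s2.png',a)
E
```

```text
t: 4.03
eef_pos: [436.2, -240.0, 125.1]
orientation: [0.137, 0.991, 0.001, -0.002]
wrist_force: [-0.7, -0.4, 1.3]
gripper_width: 1.0
grasp_force: 0.0
438,-239.5,126 [-0.007  0.004 -0.004]
t 4.03 yaw_y 1.296 pos [ 436.2 -240.   125.1] tiltz [-0.004  0.003 -1.   ] q [-0.09  0.35  0.71  1.82 -0.26  1.06  2.01] F [-0.7 -0.4  1.3] M [-0.069 -0.041 -0.009] w 1.0 g 0.0
```

View pics/s2.png

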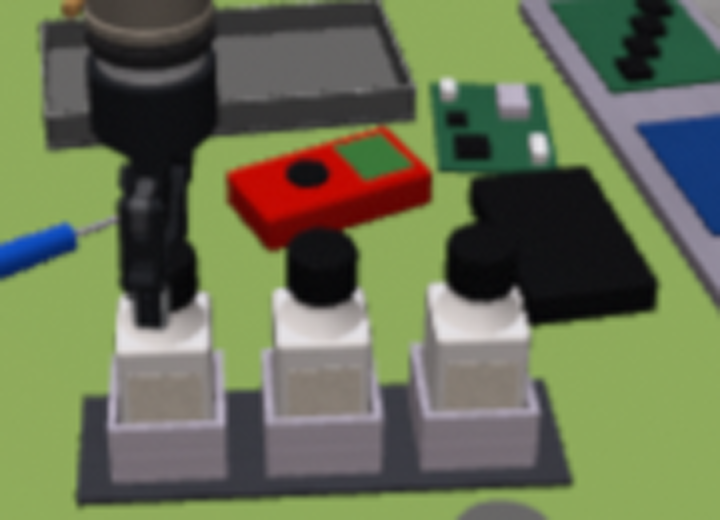

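The near finger is at about (150,300), straddling the near cap at (170,270), and nothing is displaced. Closing and twisting.

```bash

python3 -m inch '[0,0,0,0,0,0,0,0,0,0,0,0,0,0,0,0,0,0,0,0,0,0,0,0,0,0,0,0,0,0,0,0,0,0,0,0]' 0 40
python3 to.py
python3 -m inch '[0,0,0,0,0,0.15,0,0,0,0,0,0.3,0,0,0,0,0,0.45,0,0,0,0,0,0.6,0,0,0,0,0,0.6]'
python3 to.py
python3 -m inch '[0,0,0,0,0,-0.15,0,0,0,0,0,-0.3,0,0,0,0,0,-0.45,0,0,0,0,0,-0.6,0,0,0,0,0,-0.6]'
python3 to.py
```

```text
t: 4.58
eef_pos: [437.8, -244.0, 127.9]
orientation: [0.139, 0.99, -0.0, 0.002]
wrist_force: [-2.0, 0.2, 6.8]
gripper_width: 0.506
grasp_force: 40.3
t 4.58 yaw_y 1.292 pos [ 437.8 -244.   127.9] tiltz [ 0.003 -0.001 -1.   ] q [-0.09  0.35  0.71  1.82 -0.26  1.06  2.01] F [-2.   0.2  6.8] M [0.243 0.068 0.023] w 0.506 g 40.3
t: 5.0
eef_pos: [437.5, -244.9, 128.0]
orientation: [0.369, 0.93, -0.001, 0.002]
wrist_force: [-0.8, -0.3, 6.6]
gripper_width: 0.504
grasp_force: 40.5
t 5.0 yaw_y 0.816 pos [ 437.5 -244.9  128. ] tiltz [ 0.003 -0.002 -1.   ] q [-0.16  0.37  0.82  1.82 -0.31  1.07  1.58] F [-0.8 -0.3  6.6] M [-0.097  0.176 -0.034] w 0.504 g 40.5
t: 5.42
eef_pos: [437.8, -244.0, 128.0]
orientation: [0.137, 0.991, -0.0, 0.002]
wrist_force: [-0.7, -0.1, 5.5]
gripper_width: 0.505
grasp_force: 40.4
t 5.42 yaw_y 1.296 pos [ 437.8 -244.   128. ] tiltz [ 0.003 -0.001 -1.   ] q [-0.08  0.35  0.71  1.82 -0.26  1.06  2.01] F [-0.7 -0.1  5.5] M [ 0.234  0.036 -0.002] w 0.505 g 40.4
```

```bash

python3 -m inch '[0,0,-0.06,0,0,0,0,0,-0.12,0,0,0,0,0,-0.18,0,0,0,0,0,-0.24,0,0,0,0,0,-0.3,0,0,0,0,0,-0.34,0,0,0,0,0,-0.34,0,0,0]'
python3 to.py 448,216,213
python3 - <<'E'
from h import *
s=imaging.snapshot('side'); a=cv2.resize(s['image'][120:280,180:360],None,fx=3.5,fy=3.5,interpolation=cv2.INTER_CUBIC); cv2.imwrite('pics/s3.png',a)
E
```

```text
t: 6.0
eef_pos: [437.6, -243.9, 212.9]
orientation: [0.139, 0.99, -0.0, 0.002]
wrist_force: [0.4, -0.1, -3.2]
gripper_width: 0.505
grasp_force: 42.4
448,216,213 [ 0.466  1.78  -0.003]
t 6.0 yaw_y 1.292 pos [ 437.6 -243.9  212.9] tiltz [ 0.003 -0.001 -1.   ] q [-0.12  0.26  0.74  1.7  -0.18  1.25  1.95] F [ 0.4 -0.1 -3.2] M [-0.067 -0.025 -0.063] w 0.505 g 42.4
```

View pics/s3.png

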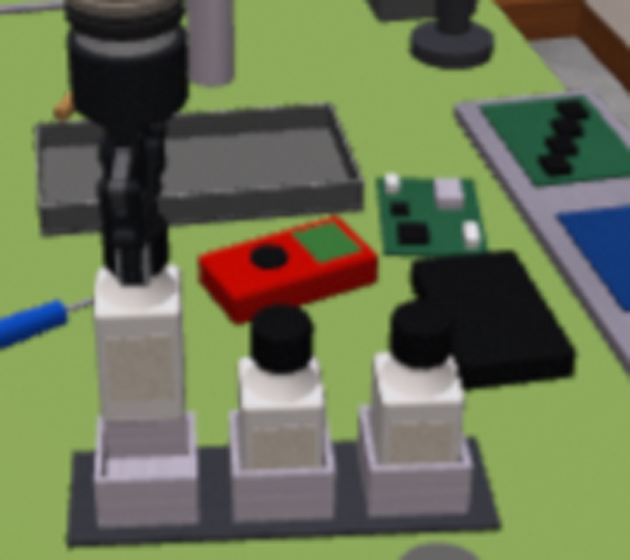

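The bottle hangs straight at about (140,330), clear of its pocket, with the others undisturbed. Carrying it to the tray.

```bash

python3 -m inch '[0.02,0.08,0,0,0,0,0.05,0.2,0,0,0,0,0.08,0.33,0,0,0,0,0.11,0.46,0,0,0,0,0.15,0.6,0,0,0,0,0.18,0.72,0,0,0,0,0.21,0.82,0,0,0,0,0.23,0.89,0,0,0,0,0.23,0.89,0,0,0,0]'
python3 -m inch '[0.02,0.08,0,0,0,0,0.05,0.2,0,0,0,0,0.08,0.33,0,0,0,0,0.11,0.46,0,0,0,0,0.15,0.6,0,0,0,0,0.18,0.72,0,0,0,0,0.21,0.82,0,0,0,0,0.23,0.89,0,0,0,0,0.23,0.89,0,0,0,0,0.23,0.89,0,0,0,0]'
python3 to.py 448,216,121
```

```text
t: 6.8
eef_pos: [441.3, -7.4, 209.6]
orientation: [0.134, 0.991, 0.001, -0.002]
wrist_force: [-0.6, 2.0, -3.9]
gripper_width: 0.507
grasp_force: 42.6
t: 7.63
eef_pos: [447.8, 216.3, 209.7]
orientation: [0.138, 0.99, -0.001, -0.001]
wrist_force: [0.3, -1.4, -3.7]
gripper_width: 0.505
grasp_force: 42.7
448,216,121 [-0.002  0.     0.355]
t 7.63 yaw_y 1.294 pos [447.8 216.3 209.7] tiltz [-0.002 -0.002 -1.   ] q [-0.81  0.23  0.4   1.7  -0.09  1.24  0.9 ] F [ 0.3 -1.4 -3.7] M [-0.138 -0.049  0.013] w 0.505 g 42.7
```

```bash

python3 -m inch '[0,0,0.08,0,0,0,0,0,0.17,0,0,0,0,0,0.26,0,0,0,0,0,0.32,0,0,0,0,0,0.35,0,0,0,0,0,0.36,0,0,0,0,0,0.36,0,0,0]'
python3 to.py
```

```text
t: 8.22
eef_pos: [449.0, 214.8, 121.3]
orientation: [0.14, 0.99, -0.0, 0.0]
wrist_force: [0.1, -0.5, -3.5]
gripper_width: 0.502
grasp_force: 42.9
t 8.22 yaw_y 1.29 pos [449.  214.8 121.3] tiltz [ 0.    -0.001 -1.   ] q [-0.79  0.31  0.39  1.83 -0.13  1.03  0.93] F [ 0.1 -0.5 -3.5] M [ 0.017 -0.014 -0.001] w 0.502 g 42.9
```

```bash

python3 -m inch '[0,0,0.008,0,0,0,0,0,0.008,0,0,0]'
python3 -m inch '[0,0,0.006,0,0,0,0,0,0.006,0,0,0]'
```

```text
t: 8.38
eef_pos: [449.6, 216.4, 120.1]
orientation: [0.139, 0.99, 0.001, 0.001]
wrist_force: [-0.2, -0.2, -2.8]
gripper_width: 0.506
grasp_force: 42.9
t: 8.55
eef_pos: [449.8, 216.3, 120.0]
orientation: [0.139, 0.99, 0.001, 0.001]
wrist_force: [-1.6, -0.9, 6.0]
gripper_width: 0.505
grasp_force: 43.7
```

```bash

python3 -m inch '[0,0,0,0,0,0,0,0,0,0,0,0,0,0,0,0,0,0,0,0,0,0,0,0,0,0,0,0,0,0,0,0,-0.1,0,0,0,0,0,-0.24,0,0,0,0,0,-0.4,0,0,0,0,0,-0.44,0,0,0,0,0,-0.44,0,0,0]' 1 40
python3 to.py 535.5,-254.3,230
python3 - <<'E'
from h import *
s=imaging.snapshot('side'); a=cv2.resize(s['image'][90:290,170:370],None,fx=2.8,fy=2.8,interpolation=cv2.INTER_CUBIC); cv2.imwrite('pics/s4.png',a)
E
```

```text
t: 9.38
eef_pos: [451.3, 217.4, 231.9]
orientation: [0.139, 0.99, 0.003, 0.004]
wrist_force: [-0.1, 0.2, -0.8]
gripper_width: 0.998
grasp_force: 0.0
535.5,-254.3,230 [-8.430e-01 -1.721e+00  1.000e-03]
t 9.38 yaw_y 1.292 pos [451.3 217.4 231.9] tiltz [ 0.008  0.005 -1.   ] q [-0.82  0.21  0.4   1.66 -0.09  1.28  0.89] F [-0.1  0.2 -0.8] M [-0.016 -0.028  0.016] w 0.998 g 0.0
```

View pics/s4.png

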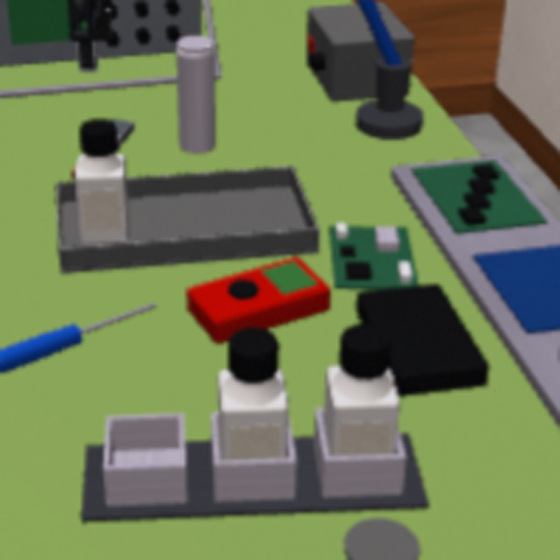

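The bottle stands upright in the left end of the tray at about (100,195), and both remaining bottles are in place. On to the middle one.

```bash

python3 -m inch '[-0.42,-0.86,0,0,0,0,-0.42,-0.86,0,0,0,0,-0.42,-0.86,0,0,0,0,-0.42,-0.86,0,0,0,0,-0.42,-0.86,0,0,0,0,-0.42,-0.86,0,0,0,0,-0.42,-0.86,0,0,0,0,-0.42,-0.86,0,0,0,0]'
python3 -m inch '[-0.42,-0.86,0,0,0,0,-0.42,-0.86,0,0,0,0,-0.42,-0.86,0,0,0,0,-0.42,-0.86,0,0,0,0,-0.42,-0.86,0,0,0,0,-0.42,-0.86,0,0,0,0,-0.42,-0.86,0,0,0,0,-0.42,-0.86,0,0,0,0,-0.42,-0.86,0,0,0,0]'
python3 to.py 535.5,-255,126
```

```text
t: 10.1
eef_pos: [489.1, -21.9, 226.0]
orientation: [0.142, 0.99, -0.001, -0.002]
wrist_force: [-0.5, 0.3, -0.1]
gripper_width: 1.001
grasp_force: 0.0
t: 10.85
eef_pos: [532.5, -252.1, 226.1]
orientation: [0.138, 0.99, 0.001, -0.001]
wrist_force: [0.4, 0.2, -0.2]
gripper_width: 1.0
grasp_force: 0.0
535.5,-255,126 [-0.016 -0.009  0.4  ]
t 10.85 yaw_y 1.295 pos [ 532.5 -252.1  226.1] tiltz [-0.002  0.003 -1.   ] q [-0.03  0.45  0.66  1.42 -0.28  1.37  1.93] F [ 0.4  0.2 -0.2] M [ 0.002 -0.003  0.031] w 1.0 g 0.0
```

```bash

python3 -m inch '[-0.014,-0.012,0.1,0,0,0,-0.014,-0.012,0.2,0,0,0,-0.014,-0.012,0.3,0,0,0,-0.014,-0.012,0.4,0,0,0,-0.014,-0.012,0.4,0,0,0]'
python3 -m inch '[0,0,0,0,0,0,0,0,0,0,0,0,0,0,0,0,0,0,0,0,0,0,0,0,0,0,0,0,0,0,0,0,0,0,0,0]' 0 40
python3 to.py
python3 -m inch '[0,0,0,0,0,0.15,0,0,0,0,0,0.3,0,0,0,0,0,0.45,0,0,0,0,0,0.6,0,0,0,0,0,0.6]'
python3 to.py
python3 -m inch '[0,0,0,0,0,-0.15,0,0,0,0,0,-0.3,0,0,0,0,0,-0.45,0,0,0,0,0,-0.6,0,0,0,0,0,-0.6]'
python3 to.py
```

```text
t: 11.27
eef_pos: [532.0, -252.4, 121.9]
orientation: [0.137, 0.991, 0.003, -0.006]
wrist_force: [-0.5, 0.1, -0.3]
gripper_width: 0.998
grasp_force: 0.0
t: 11.77
eef_pos: [536.2, -259.1, 130.1]
orientation: [0.139, 0.99, -0.0, 0.002]
wrist_force: [-0.6, 2.0, 6.3]
gripper_width: 0.502
grasp_force: 41.0
t 11.77 yaw_y 1.293 pos [ 536.2 -259.1  130.1] tiltz [ 0.004 -0.001 -1.   ] q [-0.01  0.53  0.63  1.55 -0.33  1.16  1.98] F [-0.6  2.   6.3] M [ 0.236  0.129 -0.042] w 0.502 g 41.0
t: 12.18
eef_pos: [534.9, -259.3, 129.7]
orientation: [0.368, 0.93, -0.0, 0.001]
wrist_force: [-1.9, 1.1, 9.0]
gripper_width: 0.507
grasp_force: 43.3
t 12.18 yaw_y 0.817 pos [ 534.9 -259.3  129.7] tiltz [ 0.001 -0.001 -1.   ] q [-0.08  0.56  0.74  1.56 -0.4   1.18  1.56] F [-1.9  1.1  9. ] M [ 0.385  0.443 -0.003] w 0.507 g 43.3
t: 12.6
eef_pos: [535.1, -259.2, 129.6]
orientation: [0.138, 0.99, 0.0, 0.001]
wrist_force: [-1.1, 0.8, 6.8]
gripper_width: 0.505
grasp_force: 42.8
t 12.6 yaw_y 1.294 pos [ 535.1 -259.2  129.6] tiltz [ 0.002  0.    -1.   ] q [-0.01  0.53  0.63  1.55 -0.33  1.16  1.98] F [-1.1  0.8  6.8] M [0.297 0.318 0.065] w 0.505 g 42.8
```

```bash

python3 -m inch '[0,0,0,0,0,0,0,0,0,0,0,0]' 0 80
python3 -c "
from h import *;o=env.get_obs();print(o['moment'],o['joint_efforts'],o['grasp_force'])"
python3 -m inch '[0,0,0,0,0,-0.15,0,0,0,0,0,-0.3,0,0,0,0,0,-0.45,0,0,0,0,0,-0.6,0,0,0,0,0,-0.65,0,0,0,0,0,-0.65]'
python3 -c "
from h import *;o=env.get_obs();print(o['moment'],o['joint_efforts'],o['grasp_force'])"
python3 -m inch '[0,0,0,0,0,0.15,0,0,0,0,0,0.3,0,0,0,0,0,0.45,0,0,0,0,0,0.6,0,0,0,0,0,0.65,0,0,0,0,0,0.65]'
python3 to.py
```

```text
t: 12.77
eef_pos: [535.1, -259.3, 129.8]
orientation: [0.14, 0.99, 0.0, 0.001]
wrist_force: [-1.8, 0.7, 7.1]
gripper_width: 0.496
grasp_force: 80.2
[ 0.37070384  0.36415868 -0.00630508] [ 2.83234315e-01 -3.76013589e+01  6.54635087e+00 -1.92809057e+01
  3.06245335e-02 -8.71004853e-01 -1.13736236e-02] 80.23659825325012
t: 13.27
eef_pos: [536.2, -258.1, 129.8]
orientation: [-0.115, 0.993, 0.001, 0.002]
wrist_force: [-0.2, 3.0, 7.5]
gripper_width: 0.492
grasp_force: 83.2
[ 0.65978387  0.33223281 -0.34193352] [  1.30697474 -38.46017003   6.11487776 -19.17512476   0.76336339
  -0.79936942   0.57290001] 83.1647515296936
t: 13.77
eef_pos: [536.8, -259.2, 129.8]
orientation: [0.14, 0.99, -0.0, 0.003]
wrist_force: [-0.4, 1.5, 5.5]
gripper_width: 0.492
grasp_force: 83.1
t 13.77 yaw_y 1.289 pos [ 536.8 -259.2  129.8] tiltz [ 0.005 -0.001 -1.   ] q [-0.01  0.53  0.63  1.55 -0.33  1.16  1.98] F [-0.4  1.5  5.5] M [ 0.259 -0.385  0.009] w 0.492 g 83.1
```

```bash
cat > m.py <<'E'
from h import *
o=env.get_obs();print('  Mz',round(o['moment'][2],3),'j7',round(o['joint_efforts'][6],3),'F',np.round(o['wrist_force'],1),'g',round(o['grasp_force'],1),'q7',round(o['qpos'][6],3))
E
python3 m.py
python3 -m inch '[0,0,0,0,0,0.15,0,0,0,0,0,0.3]' |grep ori; python3 m.py
python3 -m inch '[0,0,0,0,0,0.15,0,0,0,0,0,0.3,0,0,0,0,0,0.3]'|grep ori; python3 m.py
python3 -m inch '[0,0,0,0,0,0.1,0,0,0,0,0,0.1]' |grep ori; python3 m.py
python3 -m inch '[0,0,0,0,0,-0.15,0,0,0,0,0,-0.3,0,0,0,0,0,-0.45,0,0,0,0,0,-0.6,0,0,0,0,0,-0.7,0,0,0,0,0,-0.7]'|grep ori; python3 m.py
```

```text
Mz 0.009 j7 -0.278 F [-0.4  1.5  5.5] g 83.1 q7 1.977
orientation: [0.257, 0.966, 0.0, 0.002]
  Mz 0.366 j7 0.742 F [-1.4  1.4  7.1] g 83.3 q7 1.765
orientation: [0.369, 0.93, -0.0, 0.001]
  Mz 0.115 j7 -0.798 F [-1.   1.1  7.4] g 83.7 q7 1.557
orientation: [0.404, 0.915, 0.0, 0.001]
  Mz -0.045 j7 -0.34 F [0.3 2.  7.6] g 84.7 q7 1.488
orientation: [0.138, 0.99, 0.001, 0.001]
  Mz 0.047 j7 0.437 F [-0.6  1.5  7.4] g 84.6 q7 1.981
```

```bash
H='0,0,0,0,0,0'
for i in 1 2; do python3 -m inch '[0,0,0,0,0,0,0,0,0,0,0,0]'|grep zzz; python3 m.py; done
python3 -m inch '[0,0,0,0,0,-0.1,0,0,0,0,0,-0.2,0,0,0,0,0,-0.3,0,0,0,0,0,-0.4,0,0,0,0,0,-0.5,0,0,0,0,0,-0.6,0,0,0,0,0,-0.6,0,0,0,0,0,-0.6]'|grep ori; python3 m.py
for i in 1 2 3; do python3 -m inch '[0,0,0,0,0,0,0,0,0,0,0,0]'|grep ori; python3 m.py; done
python3 -m inch '[0,0,0,0,0,0.1,0,0,0,0,0,0.2,0,0,0,0,0,0.3,0,0,0,0,0,0.4,0,0,0,0,0,0.5,0,0,0,0,0,0.6,0,0,0,0,0,0.6,0,0,0,0,0,0.6]'|grep ori; python3 m.py
for i in 1 2; do python3 -m inch '[0,0,0,0,0,0,0,0,0,0,0,0]'|grep ori; python3 m.py; done
```

```text
Mz -0.0 j7 -0.017 F [-0.5  1.3  6.9] g 84.6 q7 1.978
  Mz 0.033 j7 -0.016 F [-0.9  0.9  7.4] g 84.7 q7 1.978
orientation: [-0.095, 0.995, 0.0, 0.002]
  Mz -0.328 j7 0.366 F [0.6 1.9 9.2] g 83.4 q7 2.399
orientation: [-0.095, 0.995, 0.0, 0.002]
  Mz -0.361 j7 0.363 F [-0.5  3.3  9.8] g 83.4 q7 2.399
orientation: [-0.095, 0.995, 0.0, 0.002]
  Mz -0.382 j7 0.369 F [0.6 2.5 9.5] g 83.4 q7 2.399
orientation: [-0.095, 0.995, 0.0, 0.002]
  Mz -0.38 j7 0.37 F [-0.1  2.3  9.7] g 83.4 q7 2.399
orientation: [0.14, 0.99, -0.0, 0.002]
  Mz -0.022 j7 -0.061 F [0.1 0.8 8.1] g 83.3 q7 1.978
orientation: [0.14, 0.99, -0.0, 0.002]
  Mz 0.023 j7 -0.024 F [1.  1.  7.8] g 83.3 q7 1.978
orientation: [0.14, 0.99, -0.0, 0.002]
  Mz 0.068 j7 -0.025 F [-0.5 -0.3  8. ] g 83.3 q7 1.978
```

```bash

for i in 1 2 3 4 5; do python3 -m inch '[0,0,0,0,0,0.1,0,0,0,0,0,0.2,0,0,0,0,0,0.2,0,0,0,0,0,0.2,0,0,0,0,0,0.2]'|grep ori; python3 m.py; done
for i in 1 2 3 4 5 6 7 ; do python3 -m inch '[0,0,0,0,0,-0.1,0,0,0,0,0,-0.2,0,0,0,0,0,-0.2,0,0,0,0,0,-0.2,0,0,0,0,0,-0.2]'|grep ori; python3 m.py; done
```

```text
orientation: [0.217, 0.976, -0.001, 0.002]
  Mz 0.136 j7 -0.153 F [-0.2 -0.9  8.3] g 83.2 q7 1.838
orientation: [0.293, 0.956, -0.0, 0.002]
  Mz 0.077 j7 -0.062 F [-0.9  1.   9.2] g 83.2 q7 1.699
orientation: [0.367, 0.93, -0.0, 0.002]
  Mz 0.248 j7 -0.213 F [-0.9  0.5  8.4] g 83.1 q7 1.56
orientation: [0.439, 0.898, -0.0, 0.002]
  Mz -0.071 j7 0.035 F [-0.3 -0.1  8.3] g 83.3 q7 1.421
orientation: [0.508, 0.861, 0.0, 0.002]
  Mz -0.118 j7 0.078 F [-0.7  0.4  7.8] g 83.4 q7 1.282
orientation: [0.439, 0.899, 0.001, 0.002]
  Mz -0.087 j7 0.124 F [0.6 1.3 7.4] g 83.2 q7 1.42
orientation: [0.367, 0.93, 0.001, 0.002]
  Mz 0.031 j7 -0.046 F [-0.5  1.3  8.7] g 83.1 q7 1.559
orientation: [0.293, 0.956, 0.001, 0.002]
  Mz -0.084 j7 0.079 F [1.1 1.9 9.3] g 83.5 q7 1.698
orientation: [0.217, 0.976, 0.0, 0.003]
  Mz 0.0 j7 -0.064 F [ 1.4 -0.2  7.7] g 83.4 q7 1.838
orientation: [0.139, 0.99, 0.0, 0.003]
  Mz 0.04 j7 -0.015 F [1.3 2.  8.3] g 83.5 q7 1.978
orientation: [0.061, 0.998, 0.0, 0.003]
  Mz -0.051 j7 0.048 F [0.5 2.4 7.8] g 83.4 q7 2.118
orientation: [-0.017, 1.0, 0.0, 0.003]
  Mz -0.284 j7 0.236 F [0.7 3.2 8.8] g 83.7 q7 2.258
```

The settled readings change the picture. The middle cap holds 0.38 N m statically and slips in the pads otherwise, so it is tight. My quick first twist of the near bottle was not conclusive, and I'll recheck that one. First I'll release here and test the far one with settled readings.

```bash

python3 -m inch '[0,0,0,0,0,0.1,0,0,0,0,0,0.2,0,0,0,0,0,0.2,0,0,0,0,0,0.2]' |grep zz; python3 m.py
python3 -m inch '[0,0,0,0,0,0,0,0,0,0,0,0,0,0,0,0,0,0,0,0,0,0,0,0,0,0,-0.1,0,0,0,0,0,-0.24,0,0,0,0,0,-0.34,0,0,0,0,0,-0.4,0,0,0,0,0,-0.4,0,0,0]' 1 80
python3 to.py 633.5,-270,226
```

```text
Mz -0.006 j7 0.001 F [1.  2.  8.7] g 83.7 q7 2.117
t: 23.43
eef_pos: [536.5, -260.7, 232.0]
orientation: [0.061, 0.998, -0.002, 0.004]
wrist_force: [0.4, -0.0, 0.3]
gripper_width: 0.997
grasp_force: 0.0
633.5,-270,226 [-0.39   0.01   0.027]
t 23.43 yaw_y 1.448 pos [ 536.5 -260.7  232. ] tiltz [ 0.007 -0.004 -1.   ] q [ 0.01  0.44  0.62  1.4  -0.26  1.37  2.08] F [ 0.4 -0.   0.3] M [-0.04  -0.011  0.003] w 0.997 g 0.0
```

```bash

python3 -m inch '[-0.39,0.01,0.02,0,0,0,-0.39,0.01,0.02,0,0,0,-0.39,0.01,0.02,0,0,0,-0.39,0.01,0.02,0,0,0,-0.39,0.01,0.02,0,0,0,-0.39,0.01,0.02,0,0,0]' | grep eef
python3 to.py 633.5,-269,128
```

```text
eef_pos: [630.2, -268.9, 221.9]
633.5,-269,128 [-0.014  0.001  0.376]
t 23.93 yaw_y 1.447 pos [ 630.2 -268.9  221.9] tiltz [-0.003 -0.    -1.   ] q [ 0.07  0.65  0.59  1.1  -0.34  1.48  2.04] F [-0.3 -0.4 -0.5] M [ 0.005  0.095 -0.029] w 1.002 g 0.0
```

```bash

python3 -m inch '[-0.014,0,0.1,0,0,0,-0.014,0,0.2,0,0,0,-0.014,0,0.3,0,0,0,-0.014,0,0.376,0,0,0,-0.014,0,0.376,0,0,0,-0.014,0,0.376,0,0,0]' | grep eef
python3 -m inch '[0,0,0,0,0,0,0,0,0,0,0,0,0,0,0,0,0,0,0,0,0,0,0,0,0,0,0,0,0,0,0,0,0,0,0,0]' 0 80 | grep eef; python3 m.py
for i in 1 2 3 4; do python3 -m inch '[0,0,0,0,0,-0.1,0,0,0,0,0,-0.2,0,0,0,0,0,-0.2,0,0,0,0,0,-0.2]'|grep ori; python3 m.py; done
for i in 1 2 3 4 5 6; do python3 -m inch '[0,0,0,0,0,0.1,0,0,0,0,0,0.2,0,0,0,0,0,0.2,0,0,0,0,0,0.2]'|grep ori; python3 m.py; done
```

```text
eef_pos: [633.6, -268.6, 128.6]
eef_pos: [636.0, -270.1, 131.1]
  Mz -0.063 j7 -0.022 F [-0.1 -0.5  5.1] g 80.8 q7 2.066
orientation: [-0.018, 1.0, -0.001, 0.001]
  Mz -0.078 j7 0.019 F [-0.3 -1.1  6.5] g 80.9 q7 2.208
orientation: [-0.096, 0.995, -0.001, 0.001]
  Mz 0.003 j7 0.023 F [-1.2 -0.4  6.5] g 80.9 q7 2.35
orientation: [-0.174, 0.985, -0.0, 0.001]
  Mz 0.001 j7 0.027 F [-1.4  0.7  7.1] g 80.8 q7 2.492
orientation: [-0.251, 0.968, -0.0, 0.001]
  Mz 0.053 j7 0.028 F [-0.8  0.3  7.5] g 80.8 q7 2.634
orientation: [-0.174, 0.985, -0.001, 0.001]
  Mz -0.021 j7 -0.013 F [ 0.2 -0.   7.5] g 80.7 q7 2.491
orientation: [-0.096, 0.995, -0.001, 0.002]
  Mz -0.06 j7 -0.017 F [-0.4  0.3  6.1] g 80.7 q7 2.349
orientation: [-0.018, 1.0, -0.001, 0.002]
  Mz -0.012 j7 -0.02 F [ 0.2 -1.   4.8] g 80.9 q7 2.207
orientation: [0.061, 0.998, -0.001, 0.002]
  Mz -0.061 j7 -0.022 F [-1.2 -1.   5. ] g 80.9 q7 2.066
orientation: [0.139, 0.99, -0.001, 0.002]
  Mz -0.081 j7 -0.024 F [ 0.  -1.8  5.6] g 80.9 q7 1.924
orientation: [0.216, 0.976, -0.001, 0.003]
  Mz -0.027 j7 -0.026 F [ 0.8 -2.5  5.7] g 81.0 q7 1.782
```

The joint-7 effort stays at ±0.025 N m over 0.9 rad, so the far cap is clearly loose. Taking it to the tray's far end.

```bash

python3 -m inch '[0,0,-0.06,0,0,0,0,0,-0.12,0,0,0,0,0,-0.18,0,0,0,0,0,-0.24,0,0,0,0,0,-0.3,0,0,0,0,0,-0.34,0,0,0,0,0,-0.34,0,0,0,0,0,-0.34,0,0,0]'
python3 to.py 648,206,216
```

```text
t: 28.93
eef_pos: [635.2, -268.4, 213.2]
orientation: [0.216, 0.976, 0.0, -0.0]
wrist_force: [-0.8, 0.1, -4.8]
gripper_width: 0.493
grasp_force: 82.4
648,206,216 [ 0.754  1.742 -0.01 ]
t 28.93 yaw_y 1.135 pos [ 635.2 -268.4  213.2] tiltz [-0.     0.001 -1.   ] q [ 0.04  0.68  0.66  1.1  -0.4   1.48  1.75] F [-0.8  0.1 -4.8] M [ 0.034  0.003 -0.05 ] w 0.493 g 82.4
```

```bash

python3 -m inch '[0.04,0.09,0,0,0,0,0.09,0.2,0,0,0,0,0.14,0.32,0,0,0,0,0.2,0.46,0,0,0,0,0.26,0.6,0,0,0,0,0.31,0.72,0,0,0,0,0.35,0.81,0,0,0,0,0.377,0.871,0,0,0,0,0.377,0.871,0,0,0,0]'
python3 -m inch '[0.04,0.09,0,0,0,0,0.09,0.2,0,0,0,0,0.14,0.32,0,0,0,0,0.2,0.46,0,0,0,0,0.26,0.6,0,0,0,0,0.31,0.72,0,0,0,0,0.35,0.81,0,0,0,0,0.377,0.871,0,0,0,0,0.377,0.871,0,0,0,0,0.377,0.871,0,0,0,0]' | grep zz
python3 -m inch '[0,0,0.08,0,0,0,0,0,0.17,0,0,0,0,0,0.26,0,0,0,0,0,0.32,0,0,0,0,0,0.35,0,0,0,0,0,0.36,0,0,0,0,0,0.36,0,0,0]'
python3 m.py
python3 -m inch '[0,0,0.008,0,0,0,0,0,0.008,0,0,0]'
```

```text
t: 29.68
eef_pos: [641.3, -22.5, 211.3]
orientation: [0.211, 0.977, 0.003, -0.003]
wrist_force: [-0.2, 1.4, -4.5]
gripper_width: 0.497
grasp_force: 82.5
t: 31.1
eef_pos: [648.9, 203.2, 124.1]
orientation: [0.218, 0.976, -0.001, 0.001]
wrist_force: [-0.1, -0.5, -3.7]
gripper_width: 0.496
grasp_force: 82.9
  Mz -0.037 j7 0.01 F [-0.1 -0.5 -3.7] g 82.9 q7 1.06
t: 31.27
eef_pos: [649.3, 204.7, 123.3]
orientation: [0.217, 0.976, 0.0, 0.001]
wrist_force: [-0.4, -0.4, -0.3]
gripper_width: 0.498
grasp_force: 83.1
```

```bash

python3 -m inch '[0,0,0.006,0,0,0,0,0,0.006,0,0,0]' | grep wrist
python3 -m inch '[0,0,0,0,0,0,0,0,0,0,0,0,0,0,0,0,0,0,0,0,0,0,0,0,0,0,0,0,0,0,0,0,-0.1,0,0,0,0,0,-0.24,0,0,0,0,0,-0.4,0,0,0,0,0,-0.44,0,0,0,0,0,-0.44,0,0,0]' 1 80
python3 to.py 448,215,230
python3 - <<'E'
from h import *
s=imaging.snapshot('side'); a=cv2.resize(s['image'][90:290,170:370],None,fx=2.8,fy=2.8,interpolation=cv2.INTER_CUBIC); cv2.imwrite('pics/s5.png',a)
E
```

```text
wrist_force: [-2.2, -1.7, 6.1]
t: 32.27
eef_pos: [651.0, 205.9, 235.9]
orientation: [0.216, 0.976, 0.002, 0.005]
wrist_force: [0.5, 0.5, 0.1]
gripper_width: 1.001
grasp_force: 0.0
448,215,230 [ 0.752 -0.31   0.016]
t 32.27 yaw_y 1.135 pos [651.  205.9 235.9] tiltz [ 0.01   0.002 -1.   ] q [-0.66  0.64  0.62  1.1  -0.36  1.49  1.02] F [0.5 0.5 0.1] M [ 0.027  0.002 -0.073] w 1.001 g 0.0
```

View pics/s5.png

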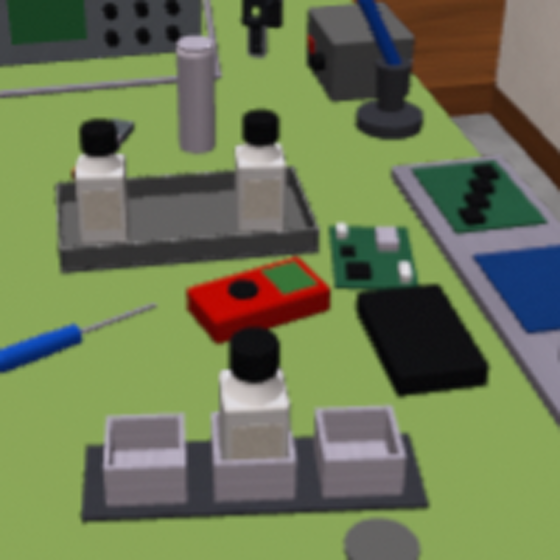

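Both bottles stand upright in the tray, at about (100,195) and (260,185), and the middle one is seated in its pocket at (253,410). Now I'll recheck the near bottle in the tray: pressed down, a tight cap must show floor-friction torque while a loose one stays at about 0.02.

```bash

python3 -m inch '[0.745,-0.31,0,0,0,0,0.745,-0.31,0,0,0,0,0.745,-0.31,0,0,0,0,0.745,-0.31,0,0,0,0,0.745,-0.31,0,0,0,0,0.745,-0.31,0,0,0,0,0.745,-0.31,0,0,0,0,0.745,-0.31,0,0,0,0]' | grep eef
python3 to.py 450.5,216.3,120
```

```text
eef_pos: [446.6, 214.2, 229.7]
450.5,216.3,120 [-0.011  0.014  0.439]
t 32.98 yaw_y 1.136 pos [446.6 214.2 229.7] tiltz [-0. -0. -1.] q [-1.03  0.22  0.66  1.68 -0.14  1.29  0.8 ] F [-0.4 -0.5  0.1] M [ 0.013 -0.031  0.024] w 0.996 g 0.0
```

```bash

python3 -m inch '[-0.011,0.014,0.1,0,0,0,-0.011,0.014,0.22,0,0,0,-0.011,0.014,0.34,0,0,0,-0.011,0.014,0.43,0,0,0,-0.011,0.014,0.43,0,0,0,-0.011,0.014,0.43,0,0,0]' | grep eef
python3 -m inch '[0,0,0,0,0,0,0,0,0,0,0,0,0,0,0,0,0,0,0,0,0,0,0,0,0,0,0,0,0,0,0,0,0,0,0,0]' 0 100 | grep eef; python3 m.py
python3 -m inch '[0,0,0.01,0,0,0,0,0,0.01,0,0,0]' | grep eef; python3 m.py
python3 -m inch '[0,0,0.01,0,0,0,0,0,0.01,0,0,0]' | grep eef; python3 m.py
```

```text
eef_pos: [451.3, 215.0, 121.8]
eef_pos: [451.8, 216.1, 124.7]
  Mz 0.071 j7 -0.015 F [-0.4 -1.4  5.9] g 100.6 q7 0.871
eef_pos: [452.3, 215.9, 124.5]
  Mz 0.04 j7 -0.028 F [-4.2 -3.1 19.4] g 102.0 q7 0.873
eef_pos: [452.8, 215.7, 124.3]
  Mz 0.039 j7 -0.037 F [-8.7 -5.1 33.6] g 103.5 q7 0.875
```

```bash

for i in 1 2 3; do python3 -m inch '[0,0,0,0,0,-0.1,0,0,0,0,0,-0.2,0,0,0,0,0,-0.2,0,0,0,0,0,-0.2]'|grep ori; python3 m.py; done
for i in 1 2 3; do python3 -m inch '[0,0,0,0,0,0.1,0,0,0,0,0,0.2,0,0,0,0,0,0.2,0,0,0,0,0,0.2]'|grep ori; python3 m.py; done; python3 to.py
```

```text
orientation: [0.139, 0.99, 0.003, 0.002]
  Mz 0.098 j7 -0.008 F [-9.2 -4.  31.8] g 103.5 q7 1.019
orientation: [0.061, 0.998, 0.003, 0.002]
  Mz 0.051 j7 0.003 F [-8.2 -4.3 30.4] g 103.4 q7 1.163
orientation: [-0.018, 1.0, 0.003, 0.002]
  Mz 0.047 j7 0.014 F [-7.7 -2.9 29.7] g 103.0 q7 1.308
orientation: [0.061, 0.998, 0.003, 0.002]
  Mz 0.068 j7 -0.037 F [-7.5 -4.5 30.1] g 102.9 q7 1.163
orientation: [0.139, 0.99, 0.003, 0.002]
  Mz 0.045 j7 -0.048 F [-7.9 -3.7 31.3] g 102.8 q7 1.018
orientation: [0.217, 0.976, 0.002, 0.001]
  Mz 0.022 j7 -0.058 F [-8.1 -5.7 33.6] g 103.1 q7 0.874
t 36.32 yaw_y 1.134 pos [452.7 215.7 124.3] tiltz [ 0.003  0.004 -1.   ] q [-0.98  0.34  0.63  1.82 -0.23  1.05  0.87] F [-8.1 -5.7 33.6] M [-1.262  2.245  0.022] w 0.489 g 103.1
```

Hysteresis is only ±0.02 N m under 32 N of press, so the near cap is loose too. Easing off, releasing and retreating.

```bash

python3 -m inch '[0,0,-0.01,0,0,0,0,0,-0.02,0,0,0,0,0,-0.02,0,0,0]' | grep wrist
python3 -m inch '[0,0,0,0,0,0,0,0,0,0,0,0,0,0,0,0,0,0,0,0,0,0,0,0,0,0,0,0,0,0,0,0,-0.1,0,0,0,0,0,-0.24,0,0,0,0,0,-0.4,0,0,0,0,0,-0.5,0,0,0,0,0,-0.5,0,0,0,0,0,-0.5,0,0,0]' 1 80
python3 - <<'E'
from h import *
s=imaging.snapshot('side'); a=cv2.resize(s['image'][90:290,170:370],None,fx=2.8,fy=2.8,interpolation=cv2.INTER_CUBIC); cv2.imwrite('pics/s6.png',a)
E
```

```text
wrist_force: [-1.4, -2.0, 9.2]
t: 37.48
eef_pos: [451.6, 216.5, 249.2]
orientation: [0.216, 0.976, 0.001, 0.001]
wrist_force: [-1.6, -1.4, -1.0]
gripper_width: 0.999
grasp_force: 0.0
```

View pics/s6.png

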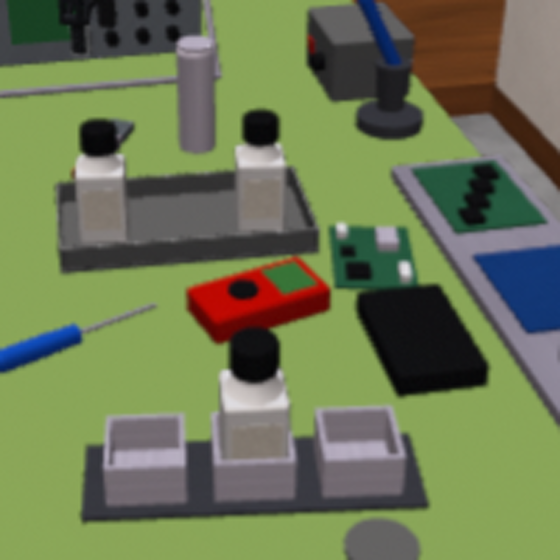

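Both loose bottles stand in the tray at (100,195) and (260,185), with the near one's faces unchanged by the twist. The tight bottle is seated in the middle pocket at (253,410), and nothing else has moved.

```bash
python3 -c "
from workcell import env; print(env.hand_in())"
```

```text
the job is handed in; nothing more can be done
None
```

The job is handed in: the two loose-capped bottles (nearest to and farthest from the robot) stand upright in the grey tray, and the tight-capped middle one is still in its pocket, with nothing else on the bench seen to have moved.

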